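Shingle glaze test tiles in a ware tray

TASK

Lay the three glazed test tiles as an overlapping row along the middle of the wooden tray, glazed side up. First shift the longest, which lies loose in the tray, so that it is straight, flat and with its end up against the dark stop block; then add the middle-length tile and after it the shortest, each with one end resting about 3 cm over the end of the tile before and its other end leaning down to the tray floor. Keep the row straight and do not disturb the slip jar, the dotted pot or the wooden rib.

Things in the scene. Friction and masses are not known exactly. Their poses are not given: they have to be found in the camera images.
- ware_tray: Shallow light-wood tray, fixed to the worktop, 320 x 140 mm, rim 18 mm high, walls 6 mm thick, floor top 6 mm above the worktop. Origin: centre of its underside. x along its length, towards the end with the stop block; y across, z up. Its starting place and yaw vary.
- stop_face (a point): Middle of the flat face of the dark wooden stop block that the first tile butts against. The block is 24 x 60 mm and its top is 28 mm above the worktop; it stands inside the tray at the +x end, centred across. The point lies 130 mm from the tray's origin along tray x, 11 mm above the worktop; the face looks along tray -x.
- long_centre (a point): Centre (half-way up) of the longest test tile: a flat terracotta slab with white glazed top and rounded edges, 120 x 50 x 10 mm, about 130 g (varies), starting lying loose and a little askew flat on the tray floor, glazed side up. x along its 120 mm length, y across its 50 mm width, z up out of the glazed face; both ends are alike. Can be gripped from above across the 50 mm width.
- middle_centre (a point): Centre (half-way up) of the middle-length test tile: a flat terracotta slab with white glazed top and rounded edges, 105 x 50 x 10 mm, about 115 g (varies), starting flat on the worktop, right of the tray or left of the brush jar, glazed side up. x along its 105 mm length, y across its 50 mm width, z up out of the glazed face; both ends are alike. Can be gripped from above across the 50 mm width.
- short_centre (a point): Centre (half-way up) of the shortest test tile: a flat terracotta slab with white glazed top and rounded edges, 90 x 50 x 10 mm, about 100 g (varies), starting flat on the worktop, right of the tray or left of the brush jar, glazed side up. x along its 90 mm length, y across its 50 mm width, z up out of the glazed face; both ends are alike. Can be gripped from above across the 50 mm width.
- long_tile: The longest tile itself; origin at the centre of its underside, axes as for its centre point.
- middle_tile: The middle-length tile itself; origin at the centre of its underside, axes as for its centre point.
- short_tile: The shortest tile itself; origin at the centre of its underside, axes as for its centre point.
- brush_jar: A tall obstacle, fixed: jar of brushes, 85 mm across and about 105 mm tall, with brushes leaning out up to about 200 mm above the worktop and 80 mm from its middle. It stands between the left part of the worktop and the tray: lift over it. Origin at the centre of its underside.
- glaze_jar: A bystander, loose; leave it alone. Lidded jar of slip, 52 mm across, 70 mm tall, standing at the left rear. Origin at the centre of its underside.
- dotted_pot: A bystander, loose; leave it alone. Olive pot with pale dots, 82 mm across, 70 mm tall, on the right. Origin near the centre of its underside.
- kidney_rib: A bystander, loose; leave it alone. Brown wooden kidney-shaped rib, 82 x 49 x 8 mm, lying at the front left. Origin at the centre of its underside.

How it is judged:
By the outcome, as a careful person would: the job done as asked, in the order asked, and still so for the second after the job is handed in, with the robot touching nothing.
It also fails if it takes over 64 s, if anything falls off the work surface, if the arm or the gripper's body presses on something with over 40 N, if the wrist force passes 120 N, or if a joint passes its speed limit or range.

ROBOT

A 6-joint arm with a two-finger parallel gripper is mounted at the origin on a cart in front of the work surface, level with it; the furniture and walls round the work are solid. World frame = base frame: x ahead of the robot, y to its left, z up, the work surface at z = 0. Lengths are in m, angles in rad, forces in N, time in s.
With the tool pointing down it reaches from about 0.3 to 0.85 m from the base axis. Payload 4.2 kg.
Tool frame: the origin (TCP) lies midway between the tips of the shut fingers; the grasp point (between the pads) lies 19 mm behind it (env.grip_depth is the distance from the TCP to the grasp point, in m); z points along the fingers, x is the direction in which the jaws open and shut, and the axes are right-handed (so a half turn about z gives the same grasp; the last joint's range is limited). The gripper opens to 91 mm and grips with 3 to 60 N. Pads are 32 mm wide; open, the fingers measure 118 mm over their backs; the gripper's body (76 mm by 178 mm) begins 60 mm behind the grasp point.
Start: joints at [-1.187, 0.32, 1.565, -0, 1.257, -0.02], TCP at [0.226, -0.529, 0.214] pointing down, gripper open.
Joint ranges: [-3.11, 3.11], [-0.84, 2.01], [0.21, 2.61], [-1.34, 4.49], [0.05, 2.63], [-2.56, 2.56]. Speed limits (rad/s): [2.57, 2.57, 3.14, 3.14, 3.14, 3.14].

INTERFACE

Orientations are given as a rotation vector (axis times angle).
In Python, from cell import status, viewer, env gives the robot as it stands.
- The arm moves only by the shell command python3 -m crank 'ROWS' [FORCE]. ROWS is JSON, a list that holds one entry, the list of rows, each a list of 5 numbers: the shift along the tool's x, y, z in mm, then the turn about the tool's z in degrees, then the closure, from 0 (fully open) to 1 (shut). In form: [[[tx, ty, tz, spin, claw], ...]]. A call has 1 to 12 rows; each row shifts and turns the commanded pose from where the row before left it, along the tool's axes as they then stand; what a row does not reach is not made up. A row lasts 1/8 s, in which the tool goes at most 62.5 mm and 10.7 degrees, less where a joint would pass 70% of its speed; a pose out of reach is approached as far as the arm can. A call with a gripper value outside its range is refused whole. The fingers move at their own pace and stop on an object; FORCE is the grip in N (left out, the last holds). Time passes only in rows, so rows that do not move let the fingers close. It gives the time, the measured TCP pose, the force and the opening at its end, in the units of the state.
- status.state(): the state, without advancing time (a new reading comes with each control period).
- viewer.capture(name): name is "scene" or "top" or "wrist"; returns a dict with "frame" (480x640x3 uint8, red, green, blue), "z_map" (480x640 float32, m along the optical axis (not along the pixel's ray), 0 where there is no reading), "fx", "fy", "cx", "cy" (pixels), "k1" (the pictures are not rectified: a ray, as slopes to the right and down, at radius r is drawn at 1 + k1 r^2 times it, then the intrinsics apply), "origin" and "attitude" of the camera in the world. Camera axes: x right, y up, looking along -z (the intrinsics and any distortion apply to the point x, -y, -z); pixel columns grow to the right and rows downward; lengths in m; the calibration is good to about 2 mm. A picture is of the moment at which its call begins.
- env.sign_off(): hands the job in, once; it reports no verdict.
The state is a dict: "time_s": time; "joints": joint angles; "joint_velocities": joint speeds; "joint_torque": joint torques, N m; "ee_pos": TCP position; "tcp_rot": TCP orientation; "contact_force": force on the tool from outside, world axes, zero at the start; "ft_torque": the same for the moment, N m; "width": finger opening in m.
Only numpy, scipy, OpenCV 4.12 (cv2) and the standard library are available. Lean on these libraries where they do the work, as an engineer would, in place of code of your own. Each camera call takes 0.05 s, during which the arm holds its last target.

## Working session

There is one attempt and no reset: what is moved stays moved. The work goes in short steps, Python scripts to look and compute and a shell command to move; the robot and the scene stay as the last step left them, time stands still between calls to the robot, and variables do not carry over. Pictures are saved under pics/ and viewed, and the job is handed in when it is done.

```bash
ls; mkdir -p pics
python3 - <<'E'
from cell import status, viewer, env
import cv2
print(status.state(), env.grip_depth)
for n in ["scene","top"]:
    c=viewer.capture(n)
    cv2.imwrite(f"pics/{n}0.png",c["frame"][:,:,::-1])
    print({k:v for k,v in c.items() if k not in("frame","z_map")})
E
```

```text
pics
{'time_s': 0.0, 'joints': array([-1.18700588e+00,  3.20300404e-01,  1.56566504e+00,  2.62245827e-05,
        1.25740751e+00, -2.00006837e-02]), 'joint_velocities': array([ 0.00059605,  0.00074649,  0.00155004, -0.00294922, -0.00142443,
        0.00323378]), 'joint_torque': array([ 1.00906240e-03, -4.12463343e+01, -2.31974959e+01,  7.28134881e-02,
        4.57231072e-02, -1.60373229e-04]), 'ee_pos': array([ 0.22574095, -0.52828627,  0.21312084]), 'tcp_rot': array([-2.62091046e+00,  1.73030380e+00,  2.27951990e-03]), 'contact_force': array([ 0.01451746,  0.0467675 , -0.53889727]), 'ft_torque': array([ 0.01337947, -0.00959292,  0.02446189]), 'width': 0.09113818670653365} 0.0188
{'fx': 613.5361365966471, 'fy': 613.5361365966471, 'cx': 313.1080273109341, 'cy': 237.18196845780338, 'k1': -0.05187693927647734, 'origin': array([-0.54108828, -0.83015221,  0.71832482]), 'attitude': array([ 0.99164225, -0.53343257, -0.86483162])}
{'fx': 537.2607616277303, 'fy': 537.2607616277303, 'cx': 318.8977265129306, 'cy': 241.01654879456996, 'k1': 0.0059696446204028485, 'origin': array([ 0.30751365, -0.14962744,  1.34413872]), 'attitude': array([ 0.14326671, -0.10374996, -1.54259625])}
```

View pics/scene0.png

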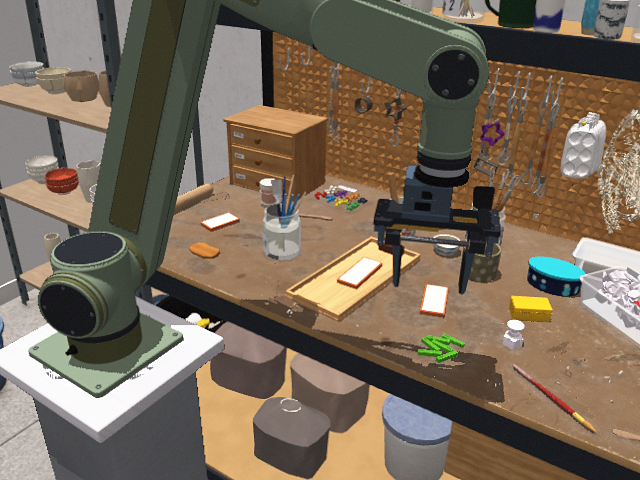

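View pics/top0.png

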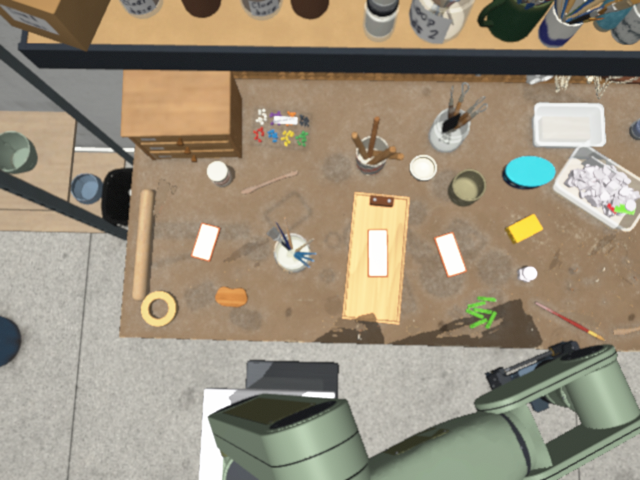

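```bash
cat > h.py <<'E'
import numpy as np, cv2
from scipy.spatial.transform import Rotation as R
from cell import status, viewer, env
def ray(c,uv):
    K=np.array([[c["fx"],0,c["cx"]],[0,c["fy"],c["cy"]],[0,0,1]])
    p=cv2.undistortPoints(np.float64(uv).reshape(-1,1,2),K,np.array([c["k1"],0,0,0.])).reshape(-1,2)
    d=np.c_[p[:,0],-p[:,1],-np.ones(len(p))]
    return d@R.from_rotvec(c["attitude"]).as_matrix().T
def onplane(c,uv,z):
    d=ray(c,uv); t=(z-c["origin"][2])/d[:,2]; return c["origin"]+d*t[:,None]
def proj(c,P):
    q=(np.atleast_2d(P)-c["origin"])@R.from_rotvec(c["attitude"]).as_matrix()
    a=np.c_[q[:,0],-q[:,1]]/-q[:,2:]; a=a*(1+c["k1"]*(a**2).sum(1))[:,None]
    return a*c["fx"]+[c["cx"],c["cy"]]
def white(c,smax=40,vmin=170):
    h=cv2.cvtColor(c["frame"],cv2.COLOR_RGB2HSV)
    return ((h[...,1]<smax)&(h[...,2]>vmin)).astype(np.uint8)
def blobs(mask,amin=200,amax=20000):
    cs,_=cv2.findContours(mask,cv2.RETR_EXTERNAL,cv2.CHAIN_APPROX_NONE)
    return [k for k in cs if amin<cv2.contourArea(k)<amax]
def rect(P):
    (x,y),(a,b),an=cv2.minAreaRect(np.float32(P[:,:2]*1000))
    if a<b: a,b,an=b,a,an+90
    return round(x,1),round(y,1),round(a,1),round(b,1),round((an+90)%180-90,2)
E
python3 - <<'E'
from h import *
c=viewer.capture("top")
m=white(c)
for k in blobs(m):
    ctr=k.reshape(-1,2).mean(0)
    if 130<ctr[1]<330 and 130<ctr[0]<530: 
        for z in (0.01,):
            print(ctr,rect(onplane(c,k.reshape(-1,2),z)))
# tray
h=cv2.cvtColor(c["frame"],cv2.COLOR_RGB2HSV)
print(h[300,360],h[300,335],h[200,360],h[199,383],h[300,370])
cv2.imwrite("pics/topz.png",cv2.resize(c["frame"][180:335,330:480,::-1],None,fx=4,fy=4,interpolation=cv2.INTER_CUBIC)[:600])
E
```

```text
[450.06 254.02] (494.2, -440.5, 98.2, 42.5, 18.77)
[289.984 251.184] (491.9, -38.9, 94.6, 75.8, -3.17)
[377.38983051 252.56779661] (494.1, -260.4, 113.9, 42.5, 0.68)
[204.88764045 241.64044944] (511.8, 174.5, 82.8, 42.9, -14.02)
[216.77192982 170.45614035] (696.7, 154.7, 53.3, 51.8, 3.39)
[423.15068493 167.17808219] (717.3, -374.4, 66.6, 63.6, -88.94)
[448.10559006 130.45341615] (813.4, -438.0, 105.5, 92.5, -31.24)
[ 23  88 253] [ 15  86 148] [ 24  85 253] [ 11 153 130] [ 22  93 252]
```

View pics/topz.png

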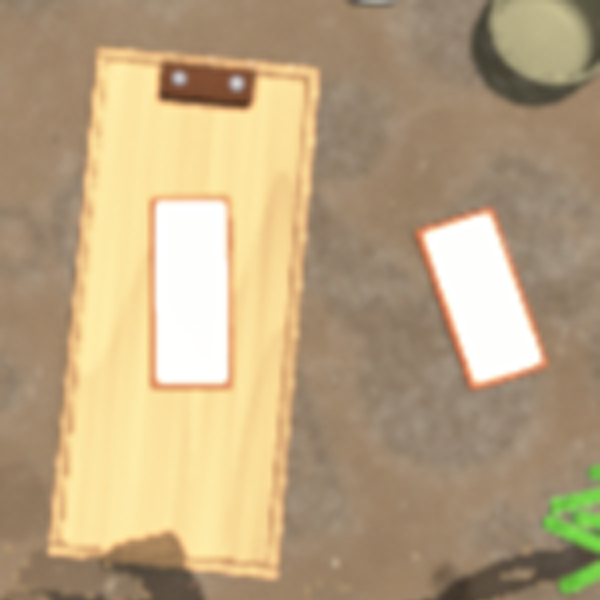

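```bash
cat > tray.py <<'E'
from h import *
def tray(c,z=0.018):
    h=cv2.cvtColor(c["frame"],cv2.COLOR_RGB2HSV).astype(int)
    m=((h[...,0]>=17)&(h[...,0]<=32)&(h[...,1]>55)&(h[...,1]<140)&(h[...,2]>215)).astype(np.uint8)
    return m
E
python3 - <<'E'
from tray import *
c=viewer.capture("top")
m=tray(c); m[:185]=0;m[335:]=0;m[:,:335]=0;m[:,420:]=0
cv2.imwrite("pics/traymask.png",cv2.resize(m[180:335,330:480]*255,None,fx=4,fy=4,interpolation=0)[:600])
g=cv2.GaussianBlur(c["frame"],(0,0),0.7).astype(float)
# outer edge by max blue... use saturation-free: brightness R channel gradient along rows
r=g[...,0]
L=[];Rr=[]
for v in range(205,305):
    row=r[v]; d=np.diff(row)
    def first(idx,sgn):
        for u in idx:
            if (row[u]>200): return u
    u=first(range(335,375),1); 
    t=u-1+(190-row[u-1])/(row[u]-row[u-1]); L.append((t,v))
    u=first(range(425,380,-1),1)
    t=u+1-(190-row[u+1])/(row[u]-row[u+1]); Rr.append((t,v))
for E_ in (L,Rr):
    P=onplane(c,np.array(E_),0.018)[:,:2]*1000
    for _ in range(3):
        k=np.polyfit(P[:,0],P[:,1],1); e=P[:,1]-np.polyval(k,P[:,0]); P=P[abs(e)<max(1.5,2*np.std(e))]
    print("yaw",np.degrees(np.arctan(k[0])),"y at x=500",np.polyval(k,500),np.std(e),len(P))
# end edges: scan columns
T=[];S=[];B=[]
for u in range(358,408):
    col=r[:,u]
    for v in range(185,215):
        if col[v]>200: T.append((u,v-1+(190-col[v-1])/(col[v]-col[v-1])));break
for u in range(348,400):
    col=r[:,u]
    for v in range(332,310,-1):
        if col[v]>200: B.append((u,v+1-(190-col[v+1])/(col[v]-col[v+1])));break
for u in range(373,391):
    col=r[:,u]
    for v in range(203,212):
        if col[v]>190: S.append((u,v-1+(190-col[v-1])/(col[v]-col[v-1])));break
for n,E_,z in (("top",T,.018),("bot",B,.018),("stop",S,.028)):
    P=onplane(c,np.array(E_),z)[:,:2]*1000
    for _ in range(4):
        k=np.polyfit(P[:,1],P[:,0],1); e=P[:,0]-np.polyval(k,P[:,1]); P=P[abs(e)<max(1.,1.5*np.std(e))]
    print(n,"yaw",-np.degrees(np.arctan(k[0])),"x at y=-260",np.polyval(k,-260),np.std(e),len(P))
E
```

```text
yaw -4.420732640151428 y at x=500 -186.55358729607906 0.5200970208663883 100
yaw -4.739643760974885 y at x=500 -328.38443630961774 0.43345932614124855 100
top yaw -4.326945906095826 x at y=-260 644.1819200020733 0.3975138210536432 48
bot yaw -7.64082053590986 x at y=-260 322.5908888341565 1.3323624579978657 27
stop yaw -4.167031002573813 x at y=-260 609.025662339626 0.14631682480693695 18
```

View pics/traymask.png

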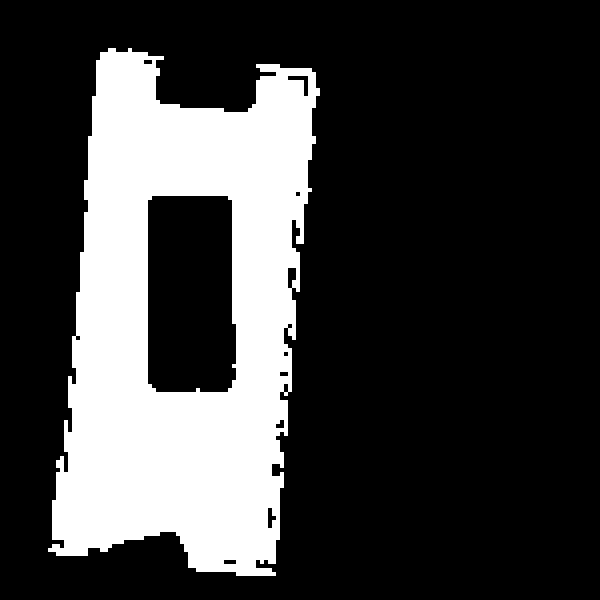

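```bash
cat >> h.py <<'E'
def plan(x,y,z,yaw,verbose=True):
    """mm, deg; yaw = tile long axis in world; tool x goes across it. prints shift in present tool axes, then spin"""
    s=status.state(); Rm=R.from_rotvec(s["tcp_rot"]).as_matrix()
    d=np.array([x,y,z])-s["ee_pos"]*1000
    t=Rm.T@d
    jy=np.degrees(np.arctan2(Rm[1,0],Rm[0,0]))
    dy=(yaw+90-jy+90)%180-90
    print("now",np.round(s["ee_pos"]*1000,1),"jaw yaw",round(jy,2),"tilt",np.round(Rm[:,2],4),"j6",round(s["joints"][5],3),"t",s["time_s"],"w",round(s["width"]*1000,1),"F",np.round(s["contact_force"],1))
    print("shift",np.round(t,1),"spin",round(-dy,2),"norm",round(np.linalg.norm(d),1))
E
python3 - <<'E'
from h import *
c=viewer.capture("wrist"); cv2.imwrite("pics/w0.png",c["frame"][:,:,::-1])
print(c["origin"],R.from_rotvec(c["attitude"]).as_matrix(),c["fx"],c["k1"])
plan(493,-260,150,0.7)
plan(494,-440,150,18.8)
plan(512,174.5,150,-14)
E
```

```text
[ 0.28682759 -0.50186576  0.38456983] [[ 0.39442341  0.89222046  0.21993821]
 [-0.91892813  0.3832515   0.09321683]
 [-0.00112168 -0.23887431  0.97104985]] 403.0640865429231 -0.0807811858437147
now [ 225.9 -528.6  213.5] jaw yaw -66.87 tilt [-3.e-04  7.e-04 -1.e+00] j6 -0.02 t 0.25 w 91.2 F [-0.7 -0.4 -0.6]
shift [-142.  -351.2   63.7] spin 22.43 norm 384.1
now [ 225.9 -528.6  213.5] jaw yaw -66.87 tilt [-3.e-04  7.e-04 -1.e+00] j6 -0.02 t 0.25 w 91.2 F [-0.7 -0.4 -0.6]
shift [  24.  -281.4   63.5] spin 4.33 norm 289.5
now [ 225.9 -528.6  213.5] jaw yaw -66.87 tilt [-3.e-04  7.e-04 -1.e+00] j6 -0.02 t 0.25 w 91.2 F [-0.7 -0.4 -0.6]
shift [-534.  -539.4   64. ] spin 37.13 norm 761.7
```

View pics/w0.png

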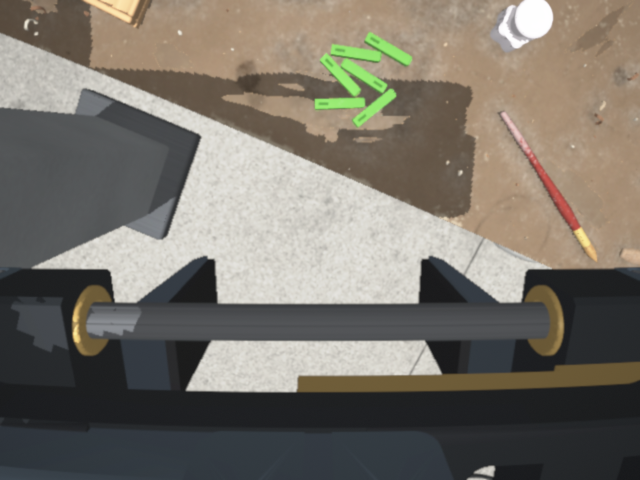

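```bash
python3 -m crank '[[[0,0,0,7.4,0],[0,0,0,7.4,0],[0,0,0,7.4,0.3],[-45,-30,0,0,0.3],[-45,-30,0,0,0.3],[-45,-30,0,0,0.3],[-45,-30,0,0,0.3],[-45,-30,0,0,0.3],[-45,-30,0,0,0.3],[0,0,0,0,0.3]]]' 20
python3 - <<'E'
from h import *
c=viewer.capture("wrist"); cv2.imwrite("pics/w1.png",c["frame"][:,:,::-1])
plan(493,-260,100,0.7)
E
```

```text
time_s: 1.5
ee_pos: [0.4028, -0.2533, 0.214]
tcp_rot: [-2.245, 2.197, 0.0]
contact_force: [-0.4, -1.9, 0.5]
width: 0.0638
now [ 402.  -254.8  214. ] jaw yaw -88.86 tilt [-3.e-04 -4.e-04 -1.e+00] j6 0.962 t 1.55 w 64.0 F [ 0.2 -1.3  0.5]
shift [  6.9 -90.9 114. ] spin 0.44 norm 146.0
```

View pics/w1.png

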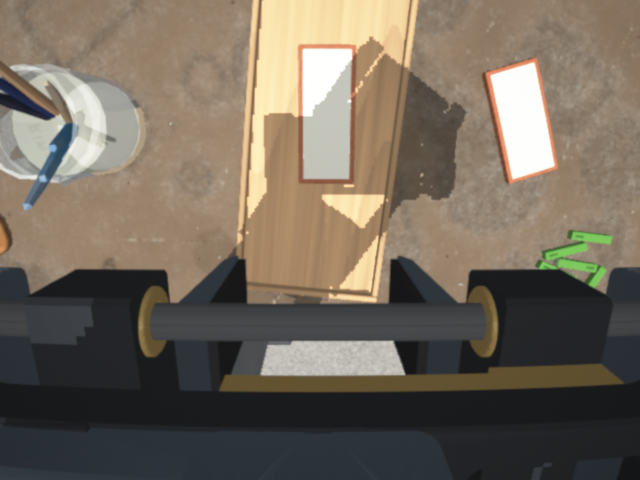

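Run:
```python
from h import *
c=viewer.capture("wrist")
m=white(c,45,120); m[200:]=0; m[:,:250]=0
for k in blobs(m,1000):
    ctr=k.reshape(-1,2).mean(0)
    for z in (.01,.016): print(np.round(ctr),z,rect(onplane(c,k.reshape(-1,2),z)))
h=cv2.cvtColor(c["frame"],cv2.COLOR_RGB2HSV); print(h[120,330],h[60,312])
# tray outer edges in lit rows
g=cv2.GaussianBlur(c["frame"],(0,0),0.7)[...,0].astype(float)
for name,rows,rng in (("L",range(2,110),range(225,275)),("R",range(2,45),range(435,385,-1))):
    E_=[]
    for v in rows:
        row=g[v]; st=1 if name=="L" else -1
        for u in rng:
            if row[u]>200: E_.append((u-st*(row[u]-190)/(row[u]-row[u-st]),v)); break
    P=onplane(c,np.array(E_),0.018)[:,:2]*1000
    for _ in range(3):
        k=np.polyfit(P[:,0],P[:,1],1); e=P[:,1]-np.polyval(k,P[:,0]); P=P[abs(e)<max(1.5,2*np.std(e))]
    print(name,np.degrees(np.arctan(k[0])),np.polyval(k,500),np.std(e),P[:,0].min(),P[:,0].max())
```

```text
[521. 118.] 0.01 (492.8, -439.7, 97.3, 42.3, 19.01)
[521. 118.] 0.016 (492.5, -436.7, 95.7, 41.7, 19.01)
[324. 112.] 0.01 (492.2, -258.3, 113.8, 43.0, 0.89)
[324. 112.] 0.016 (491.8, -258.2, 111.9, 42.3, 0.89)
[ 30  13 196] [ 30   1 255]
L -4.432069484638765 -186.6185690118033 0.16364929437166773 494.3026532576728 582.6435882722103
R -4.453180437000323 -326.3226421060808 0.08953595864485428 551.8724271654119 586.2002273347689
```

Run:
```python
from h import *
plan(492,-258.8,9,0.8)
```

```text
now [ 401.5 -255.8  213.9] jaw yaw -88.98 tilt [-3.e-04 -7.e-04 -1.e+00] j6 0.962 t 1.6 w 64.1 F [-0.5  0.3  0.8]
shift [  4.5 -90.5 204.9] spin 0.22 norm 224.1
```

```bash
python3 -m crank '[[[1,-30,40,0.2,0.3],[1,-30,40,0,0.3],[1,-30,40,0,0.3],[1,0,40,0,0.3],[0,0,20,0,0.3],[0,0,0,0,0.3],[0,0,0,0,0.3]]]'
python3 - <<'E'
from h import *
plan(492,-258.8,9,0.8)
E
```

```text
time_s: 2.48
ee_pos: [0.4918, -0.26, 0.0349]
tcp_rot: [-2.234, 2.209, -0.003]
contact_force: [0.4, -0.2, 1.0]
width: 0.0638
now [ 491.8 -260.    34.9] jaw yaw -89.35 tilt [ 0.0015 -0.001  -1.    ] j6 1.053 t 2.475 w 63.8 F [ 0.4 -0.2  1. ]
shift [-1.2 -0.2 25.9] spin -0.15 norm 25.9
```

```bash
python3 -m crank '[[[-1,0,13,0,0.3],[0,0,12,0,0.3],[0,0,0,0,0.3],[0,0,0,0,0.7],[0,0,0,0,0.7],[0,0,0,0,0.7],[0,0,0,0,0.7],[0,0,0,0,0.7]]]' 20
python3 - <<'E'
from h import *
plan(492,-258.8,9,0.8)
E
```

```text
time_s: 3.48
ee_pos: [0.4918, -0.2577, 0.0092]
tcp_rot: [-2.236, 2.207, -0.001]
contact_force: [0.8, -0.1, 0.9]
width: 0.0498
now [ 491.8 -257.7    9.2] jaw yaw -89.26 tilt [ 6.e-04 -4.e-04 -1.e+00] j6 1.055 t 3.475 w 49.8 F [ 0.8 -0.1  0.9]
shift [ 1.1 -0.2  0.2] spin -0.06 norm 1.1
```

```bash
python3 -m crank '[[[0,0,-3,0,0.7],[0,0,0,2.6,0.7],[0,0,0,2.6,0.7],[-0.5,-14,0,0,0.7],[-0.5,-14,0,0,0.7],[-0.5,-14,0,0,0.7],[-0.5,-13,0,0,0.7],[0,0,0,0,0.7],[0,0,0,0,0.7]]]'
python3 - <<'E'
from h import *
plan(547.5,-260.2,9.5,-4.45)
for n in("wrist","top"):
    c=viewer.capture(n);cv2.imwrite(f"pics/{n}2.png",c["frame"][:,:,::-1])
E
```

```text
time_s: 4.6
ee_pos: [0.546, -0.2596, 0.0117]
tcp_rot: [2.133, -2.306, -0.002]
contact_force: [0.7, 0.1, -0.7]
width: 0.0499
now [ 546.  -259.6   11.7] jaw yaw -94.45 tilt [-1.1e-03  4.0e-04 -1.0e+00] j6 1.186 t 4.6 w 49.9 F [ 0.7  0.1 -0.7]
shift [ 0.4 -1.5  2.2] spin -0.0 norm 2.7
```

View pics/wrist2.png

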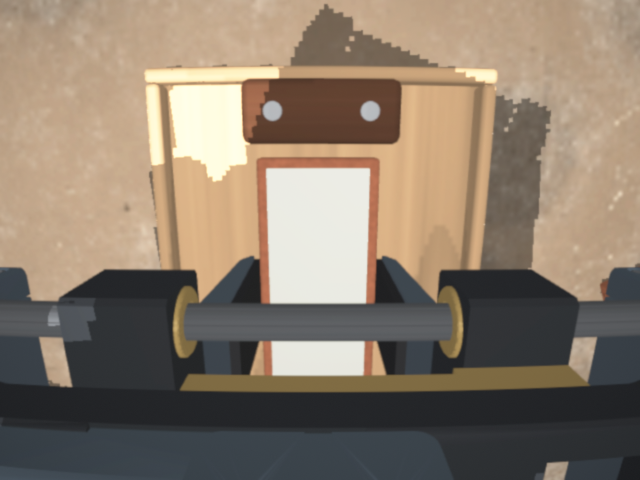

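View pics/top2.png

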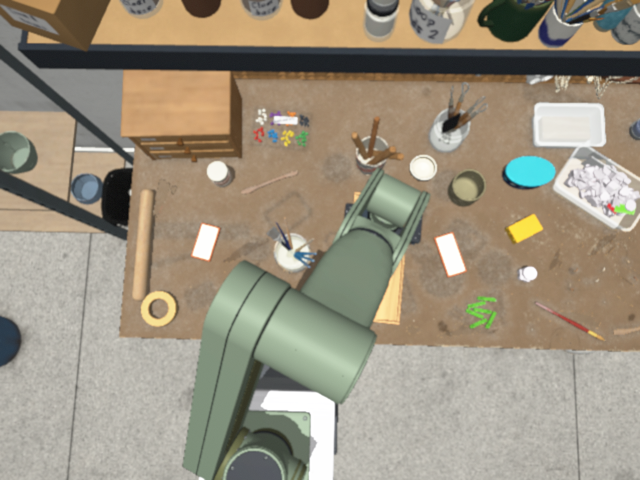

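Run:
```python
from h import *
c=viewer.capture("wrist"); f=c["frame"].astype(int)
for v in (90,110,180,200,220): print(v,[tuple(f[v,u]) for u in (140,150,156,162,170,176,465,475,482,490,496)])
m=white(c,45,150); m[255:]=0
k=max(blobs(m,2000),key=cv2.contourArea).reshape(-1,2)
P=onplane(c,k,.0187)
print(k.min(0),k.max(0))
s=P[(k[:,1]>175)&(k[:,1]<250)]; kk=k[(k[:,1]>175)&(k[:,1]<250)]
for sel in (kk[:,0]<318,kk[:,0]>318):
    q=s[sel]*1000; p=np.polyfit(q[:,0],q[:,1],1); print(np.degrees(np.arctan(p[0])),np.polyval(p,560))
top=P[(k[:,1]<172)&(k[:,0]>275)&(k[:,0]<365)]*1000; p=np.polyfit(top[:,1],top[:,0],1); print("white end",-np.degrees(np.arctan(p[0])),np.polyval(p,-262))
# stop face top edge & bottom edge at centre column
print([tuple(f[v,320]) for v in range(136,166,2)])
for v in (141,143,145,147): print(v,np.round(onplane(c,[[320,v]],.028)*1000,1),np.round(onplane(c,[[320,v]],.006)*1000,1))
```

```text
90 [(np.int64(198), np.int64(170), np.int64(141)), (np.int64(255), np.int64(250), np.int64(213)), (np.int64(253), np.int64(235), np.int64(186)), (np.int64(148), np.int64(121), np.int64(93)), (np.int64(254), np.int64(245), np.int64(202)), (np.int64(255), np.int64(253), np.int64(227)), (np.int64(204), np.int64(166), np.int64(125)), (np.int64(147), np.int64(120), np.int64(91)), (np.int64(160), np.int64(130), np.int64(99)), (np.int64(227), np.int64(188), np.int64(141)), (np.int64(187), np.int64(163), np.int64(138))]
110 [(np.int64(203), np.int64(176), np.int64(149)), (np.int64(255), np.int64(249), np.int64(213)), (np.int64(254), np.int64(245), np.int64(203)), (np.int64(154), np.int64(126), np.int64(96)), (np.int64(222), np.int64(182), np.int64(138)), (np.int64(255), np.int64(253), np.int64(228)), (np.int64(200), np.int64(163), np.int64(123)), (np.int64(143), np.int64(117), np.int64(89)), (np.int64(180), np.int64(146), np.int64(111)), (np.int64(203), np.int64(165), np.int64(125)), (np.int64(108), np.int64(98), np.int64(86))]
180 [(np.int64(200), np.int64(171), np.int64(142)), (np.int64(13
[... 1834 characters left out ...]
), np.int64(119)), (np.int64(217), np.int64(176), np.int64(133)), (np.int64(217), np.int64(176), np.int64(133)), (np.int64(217), np.int64(176), np.int64(133)), (np.int64(217), np.int64(176), np.int64(133)), (np.int64(215), np.int64(175), np.int64(132)), (np.int64(203), np.int64(163), np.int64(123)), (np.int64(157), np.int64(101), np.int64(75)), (np.int64(175), np.int64(108), np.int64(80)), (np.int64(182), np.int64(113), np.int64(83)), (np.int64(183), np.int64(113), np.int64(83))]
141 [[ 611.8 -265.3   28. ]] [[ 611.7 -265.5    6. ]]
143 [[ 611.1 -265.3   28. ]] [[ 610.9 -265.4    6. ]]
145 [[ 610.3 -265.2   28. ]] [[ 610.1 -265.3    6. ]]
147 [[ 609.6 -265.2   28. ]] [[ 609.2 -265.3    6. ]]
```

```bash
python3 -m crank '[[[0.5,0,2.5,0,0.7],[0,-3,0,0,0.7],[0,-2,0,0,0.7],[0,0,0,0,0.7]]]'; python3 -m crank '[[[0,-1,0,0,0.7],[0,0,0,0,0.7]]]'; python3 -m crank '[[[0,-1,0,0,0.7],[0,0,0,0,0.7]]]'
```

```text
time_s: 5.25
ee_pos: [0.5514, -0.2608, 0.0093]
tcp_rot: [2.133, -2.306, -0.0]
contact_force: [-0.9, -0.2, -1.4]
width: 0.0499
time_s: 5.5
ee_pos: [0.5515, -0.2607, 0.0093]
tcp_rot: [2.132, -2.305, -0.003]
contact_force: [-3.4, 0.6, -0.3]
width: 0.0499
time_s: 5.75
ee_pos: [0.5515, -0.2607, 0.0092]
tcp_rot: [2.132, -2.304, -0.005]
contact_force: [-6.6, -0.9, 2.2]
width: 0.0495
```

```bash
python3 -m crank '[[[0,1,0,0,0.7],[0,0,0,0,0.7],[0,0,0,0,0.3],[0,0,0,0,0.3],[0,0,0,0,0.3],[0,0,-20,0,0.3],[0,0,-40,0,0.3],[0,20,-50,0,0.3],[0,30,-50,0,0.3],[0,20,-10,0,0.3],[0,0,0,0,0.3],[0,0,0,0,0.3]]]'
cat > meas.py <<'E'
from h import *
import sys
def whites(c,zs,box,vmin=120,amin=1000):
    m=white(c,45,vmin); M=np.zeros_like(m); a,b,d,e=box; M[b:e,a:d]=m[b:e,a:d]
    for k in blobs(M,amin):
        for z in zs: print(np.round(k.reshape(-1,2).mean(0)),z,rect(onplane(c,k.reshape(-1,2),z)))
E
python3 - <<'E'
from meas import *
c=viewer.capture("wrist");cv2.imwrite(f"pics/w3.png",c["frame"][:,:,::-1])
whites(c,[.016],(0,0,640,260))
plan(493.5,-440,60,19)
E
```

```text
time_s: 7.25
ee_pos: [0.4827, -0.2551, 0.178]
tcp_rot: [2.133, -2.306, -0.003]
contact_force: [0.3, -0.3, 0.1]
width: 0.0639
[ 57. 236.] 0.016 (494.1, -27.6, 126.9, 56.5, 85.98)
[530. 190.] 0.016 (493.8, -436.7, 95.8, 41.7, 18.86)
[318. 134.] 0.016 (551.7, -260.2, 111.5, 41.9, -4.17)
now [ 482.8 -255.1  177.8] jaw yaw -94.45 tilt [-0.002   0.0013 -1.    ] j6 1.141 t 7.3 w 63.8 F [-0.2  0.6 -0.5]
shift [183.6 -25.3 117.5] spin -23.45 norm 219.5
```

View pics/w3.png

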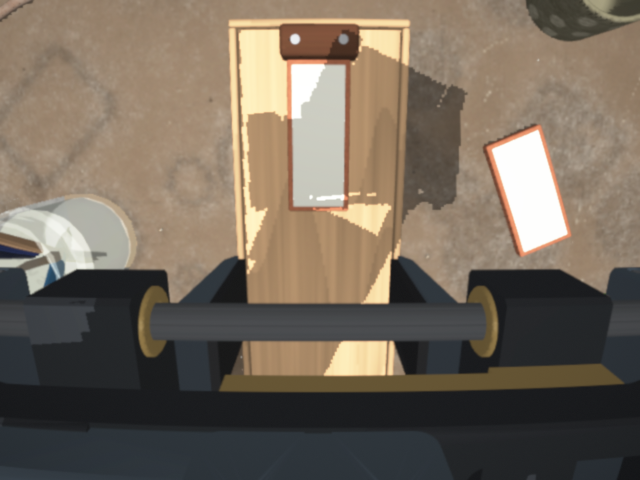

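```bash
python3 -m crank '[[[0,0,0,-7.8,0.2],[0,0,0,-7.8,0.2],[0,0,0,-7.85,0.2],[0,0,0,0,0.2]]]'
python3 - <<'E'
from meas import *
plan(489,-441.3,50,18.9)
E
```

```text
time_s: 7.8
ee_pos: [0.4829, -0.2552, 0.1779]
tcp_rot: [2.556, -1.826, -0.004]
contact_force: [0.2, -0.1, 0.4]
width: 0.073
now [ 482.9 -255.2  177.9] jaw yaw -71.08 tilt [-0.0021  0.0012 -1.    ] j6 0.733 t 7.8 w 73.0 F [ 0.2 -0.1  0.4]
shift [178.3  54.4 127.7] spin 0.02 norm 225.9
```

```bash
python3 -m crank '[[[44,13,0,0,0.2],[44,13,0,0,0.2],[44,14,40,0,0.2],[46,14,48,0,0.2],[0,0,40,0,0.2],[0,0,0,0,0.2],[0,0,0,0,0.2],[0,0,0,0,0.2]]]'
python3 - <<'E'
from meas import *
plan(489,-441.3,3,18.9)
c=viewer.capture("wrist");cv2.imwrite(f"pics/w4.png",c["frame"][:,:,::-1])
E
```

```text
time_s: 8.8
ee_pos: [0.4907, -0.4379, 0.0576]
tcp_rot: [2.557, -1.824, 0.006]
contact_force: [-0.0, 0.4, -0.2]
width: 0.0731
now [ 490.7 -437.9   57.6] jaw yaw -71.0 tilt [ 0.003  -0.0028 -1.    ] j6 0.493 t 8.8 w 73.1 F [-0.   0.4 -0.2]
shift [ 2.5  2.8 54.7] spin 0.1 norm 54.8
```

View pics/w4.png

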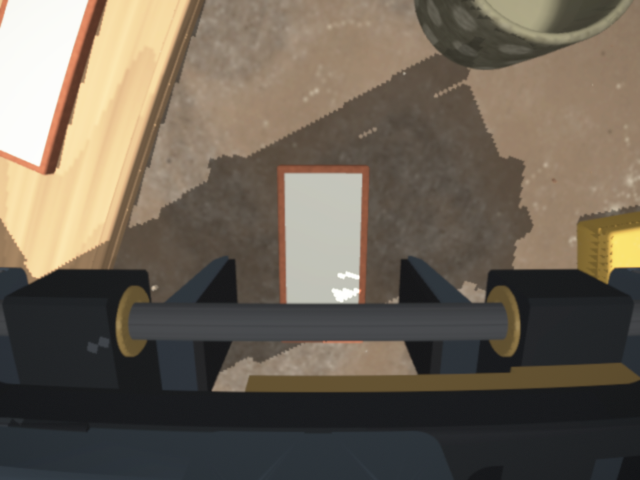

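```bash
python3 -m crank '[[[2.5,2.8,30,0,0.2],[0,0,14,0,0.2],[0,0,0,0,0.2],[0,0,0,0,0.2]]]'
python3 - <<'E'
from meas import *
plan(489,-441.3,3,18.9)
E
```

```text
time_s: 9.35
ee_pos: [0.4882, -0.4411, 0.0124]
tcp_rot: [2.557, -1.824, 0.003]
contact_force: [0.4, 0.0, 0.0]
width: 0.0728
now [ 488.2 -441.1   12.4] jaw yaw -71.01 tilt [ 0.0014 -0.0013 -1.    ] j6 0.487 t 9.35 w 72.8 F [0.4 0.  0. ]
shift [ 0.4 -0.7  9.4] spin 0.09 norm 9.4
```

```bash
python3 -m crank '[[[0.3,0,9,0,0.2],[0,0,0,0,0.2],[0,0,0,0,0.7],[0,0,0,0,0.7],[0,0,0,0,0.7],[0,0,0,0,0.7],[0,0,0,0,0.7],[0,0,-20,0,0.7],[0,0,-40,0,0.7],[0,0,-30,0,0.7],[0,0,0,0,0.7],[0,0,0,0,0.7]]]' 25
python3 - <<'E'
from meas import *
plan(470,-255,100,-4.45)
c=viewer.capture("wrist");cv2.imwrite(f"pics/w5.png",c["frame"][:,:,::-1])
whites(c,[.1],(0,0,640,304))
E
```

```text
time_s: 10.85
ee_pos: [0.4869, -0.4403, 0.091]
tcp_rot: [-2.557, 1.825, 0.004]
contact_force: [-1.0, 0.5, -1.5]
width: 0.0498
now [ 486.9 -440.3   91. ] jaw yaw -71.02 tilt [-0.0017  0.0016 -1.    ] j6 0.487 t 10.85 w 49.8 F [-1.   0.5 -1.5]
shift [-180.8  -44.3   -8.7] spin 23.43 norm 186.3
[318. 238.] 0.1 (511.2, -431.3, 55.3, 41.4, 19.09)
[66. 69.] 0.1 (545.2, -313.6, 63.3, 27.7, -4.58)
```

View pics/w5.png

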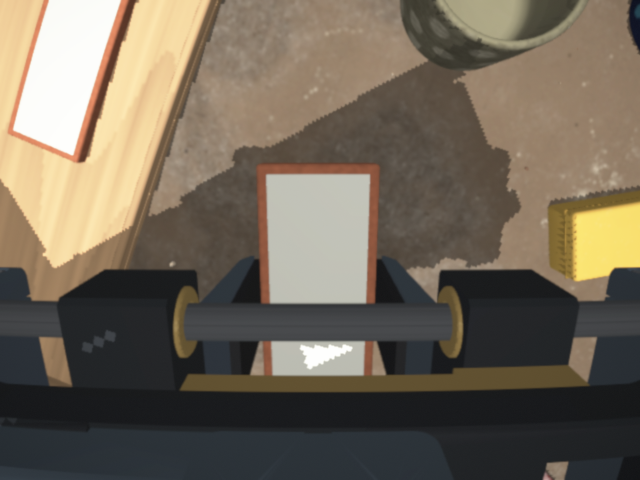

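```bash
cat > endm.py <<'E'
from meas import *
def end(c,dz,rowmax=300,cols=(275,362)):
    "distance of far white end from TCP along -tool y, lateral of white sides (tool x)"
    s=status.state(); Rm=R.from_rotvec(s["tcp_rot"]).as_matrix()
    m=white(c,45,150); m[304:]=0
    n,lab,st,ce=cv2.connectedComponentsWithStats(m); l=np.argmin([np.hypot(*(ce[i]-[318,238])) if st[i,4]>1000 else 1e9 for i in range(n)])
    k,_=cv2.findContours((lab==l).astype(np.uint8),0,cv2.CHAIN_APPROX_NONE); k=max(k,key=len).reshape(-1,2)
    P=onplane(c,k,s["ee_pos"][2]+dz)-s["ee_pos"]; q=P@Rm*1000
    e=q[(k[:,0]>cols[0])&(k[:,0]<cols[1])&(k[:,1]<k[:,1].min()+6)]
    w=(k[:,1]>k[:,1].min()+12)&(k[:,1]<298)
    print("end ahead of TCP: white",round(-np.median(e[:,1]),1),"sides",np.round([q[w&(k[:,0]<318),0].mean(),q[w&(k[:,0]>318),0].mean()],1))
    a=np.polyfit(q[w&(k[:,0]<318),1],q[w&(k[:,0]<318),0],1)[0];b=np.polyfit(q[w&(k[:,0]>318),1],q[w&(k[:,0]>318),0],1)[0]
    print("yaw err in tool",np.degrees([a,b]))
E
python3 - <<'E'
from endm import *
c=viewer.capture("wrist"); end(c,.007)
E
```

```text
end ahead of TCP: white 53.3 sides [-21.4  20.1]
yaw err in tool [0.07245088 0.04406744]
```

```bash
python3 -m crank '[[[0,0,0,7.8,0.7],[0,0,0,7.8,0.7],[0,0,0,7.8,0.7],[-45,0,0,0,0.7],[-45,0,0,0,0.7],[-45,0,0,0,0.7],[-30,0,0,0,0.7],[0,0,0,0,0.7],[0,0,0,0,0.7]]]'
python3 - <<'E'
from endm import *
plan(465,-253.8,30,-4.45)
E
```

```text
time_s: 12.08
ee_pos: [0.5003, -0.277, 0.0917]
tcp_rot: [2.134, -2.305, -0.001]
contact_force: [0.2, -0.2, -0.7]
width: 0.0498
now [ 500.3 -277.    91.7] jaw yaw -94.41 tilt [-7.e-04 -2.e-04 -1.e+00] j6 1.123 t 12.075 w 49.8 F [ 0.2 -0.2 -0.7]
shift [-20.5  36.9  61.7] spin 0.04 norm 74.8
```

```bash
python3 -m crank '[[[-10,18,0,0,0.7],[-10.5,18.9,0,0,0.7],[0,0,30,0,0.7],[0,0,31,0,0.7],[0,0,0,0,0.7],[0,0,0,0,0.7]]]'
python3 - <<'E'
from endm import *
plan(465,-253.8,30,-4.45)
c=viewer.capture("wrist"); end(c,.007);cv2.imwrite(f"pics/w6.png",c["frame"][:,:,::-1])
whites(c,[.016,.037],(0,0,640,304))
E
```

```text
time_s: 12.82
ee_pos: [0.4658, -0.2544, 0.0319]
tcp_rot: [-2.133, 2.306, -0.002]
contact_force: [0.2, 0.1, -0.4]
width: 0.0498
now [ 465.8 -254.4   31.9] jaw yaw -94.47 tilt [ 1.2e-03 -9.0e-04 -1.0e+00] j6 1.128 t 12.825 w 49.8 F [ 0.2  0.1 -0.4]
shift [-0.5  0.8  1.9] spin -0.02 norm 2.2
end ahead of TCP: white 52.8 sides [-21.1  20.3]
yaw err in tool [0.07028505 0.06444216]
[318. 238.] 0.016 (485.2, -255.4, 63.7, 47.9, -4.38)
[318. 238.] 0.037 (490.4, -255.8, 56.6, 42.5, -4.38)
[317.  80.] 0.016 (556.9, -260.5, 69.3, 42.1, -4.37)
[317.  80.] 0.037 (554.1, -260.3, 61.5, 37.4, -4.37)
```

View pics/w6.png

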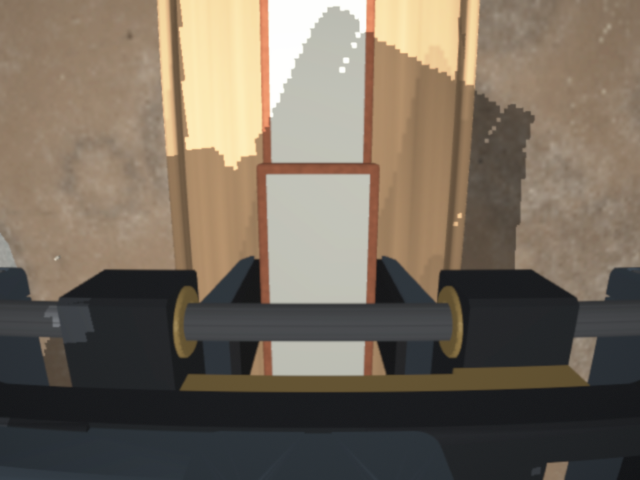

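```bash
python3 -m crank '[[[-0.3,0.8,5,0,0.7],[0,0,5,0,0.7],[0,0,0,0,0.7],[0,0,0,0,0.7]]]'; python3 -m crank '[[[0,0,2,0,0.7],[0,0,0,0,0.7]]]';  python3 -m crank '[[[0,0,1,0,0.7],[0,0,0,0,0.7]]]'
```

```text
time_s: 13.38
ee_pos: [0.4645, -0.2528, 0.0214]
tcp_rot: [-2.134, 2.305, -0.0]
contact_force: [0.8, -1.0, -0.8]
width: 0.0501
time_s: 13.62
ee_pos: [0.4643, -0.2528, 0.0192]
tcp_rot: [2.134, -2.305, -0.0]
contact_force: [-0.2, 0.3, -1.1]
width: 0.0495
time_s: 13.88
ee_pos: [0.4644, -0.2529, 0.0185]
tcp_rot: [-2.134, 2.305, -0.001]
contact_force: [-0.1, -0.3, 0.3]
width: 0.05
```

```bash
python3 -m crank '[[[0.9,-0.5,0,0,0.7],[0,0,0,0,0.7],[0,0,0,0,0.7]]]' 6; python3 -m crank '[[[0,0,1,0,0.7],[0,0,1,0,0.7],[0,0,0,0,0.7]]]' 4;  python3 -m crank '[[[0,0,1,0,0.7],[0,0,0.5,0,0.7],[0,0,0,0,0.7]]]'
python3 - <<'E'
from endm import *
c=viewer.capture("wrist"); end(c,.007);cv2.imwrite(f"pics/w7.png",c["frame"][:,:,::-1])
E
```

```text
time_s: 14.25
ee_pos: [0.4648, -0.2538, 0.0184]
tcp_rot: [-2.134, 2.305, -0.0]
contact_force: [0.0, 1.2, 2.3]
width: 0.0498
time_s: 14.62
ee_pos: [0.4646, -0.2538, 0.0161]
tcp_rot: [2.134, -2.305, -0.0]
contact_force: [-0.9, -0.4, -0.5]
width: 0.0504
time_s: 15.0
ee_pos: [0.4647, -0.2538, 0.0147]
tcp_rot: [2.134, -2.305, -0.0]
contact_force: [-0.9, -0.0, 0.1]
width: 0.0499
end ahead of TCP: white 51.0 sides [-21.7  20.8]
yaw err in tool [ 1.06922871 -0.87461267]
```

View pics/w7.png

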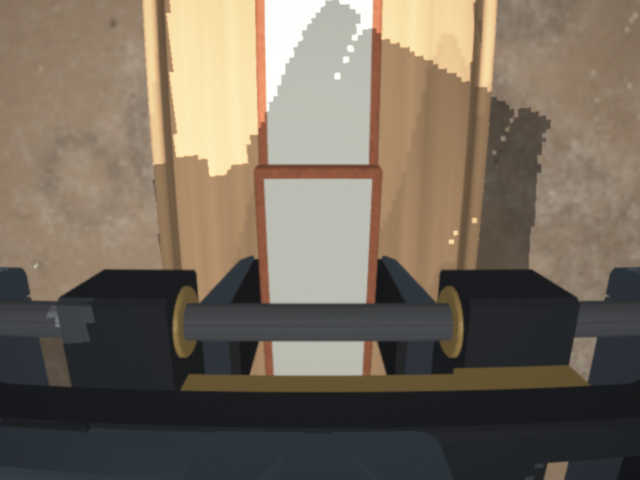

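```bash
python3 -m crank '[[[0,0,0.5,0,0.7],[0,0,0,0,0.7],[0,0,0,0,0.3],[0,0,0,0,0.3],[0,0,0,0,0.3],[0,0,-20,0,0.3],[0,0,-40,0,0.3],[0,20,-50,0,0.3],[0,30,-60,0,0.3],[0,10,-40,0,0.3],[0,0,0,0,0.3],[0,0,0,0,0.3]]]'
python3 - <<'E'
from endm import *
plan(512,174.5,240,-14)
c=viewer.capture("wrist");cv2.imwrite(f"pics/w8.png",c["frame"][:,:,::-1])
whites(c,[.016],(0,0,640,304))
E
```

```text
time_s: 16.55
ee_pos: [0.4067, -0.249, 0.2195]
tcp_rot: [2.134, -2.305, -0.001]
contact_force: [-0.3, 0.5, -0.5]
width: 0.0637
now [ 406.7 -249.   219.5] jaw yaw -94.41 tilt [-8.e-04  5.e-04 -1.e+00] j6 1.074 t 16.55 w 63.7 F [-0.3  0.5 -0.5]
shift [-430.4  -72.4  -20.3] spin 9.59 norm 436.9
[ 33. 187.] 0.016 (457.5, 32.8, 101.6, 70.8, -28.02)
[ 80. 144.] 0.016 (492.1, -35.8, 116.3, 106.9, 16.65)
[318. 142.] 0.016 (469.8, -253.7, 97.4, 42.9, -4.28)
[318.  41.] 0.016 (557.0, -260.6, 69.5, 42.3, -4.82)
```

View pics/w8.png

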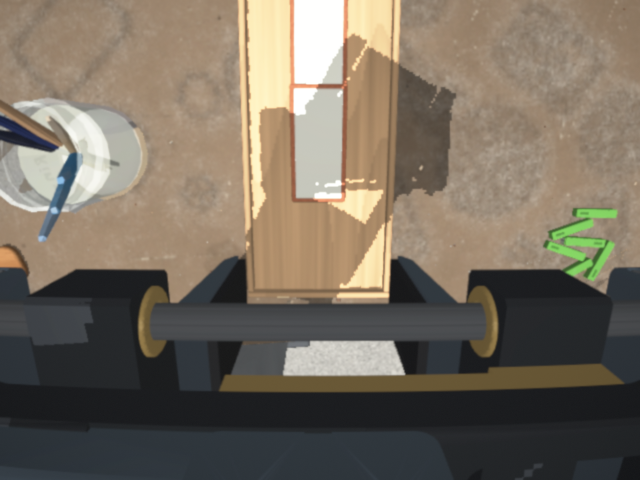

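```bash
python3 -m crank '[[[0,0,-45,4.8,0.2],[0,0,0,4.8,0.2],[-48,0,0,0,0.2],[-48,0,0,0,0.2],[-48,0,0,0,0.2],[-48,0,0,0,0.2],[-48,0,0,0,0.2],[-48,0,0,0,0.2],[-48,0,0,0,0.2],[-48,0,0,0,0.2],[-35,0,0,0,0.2],[0,0,0,0,0.2]]]'
python3 - <<'E'
from endm import *
c=viewer.capture("wrist");cv2.imwrite(f"pics/w9.png",c["frame"][:,:,::-1])
whites(c,[.01],(0,0,640,304))
plan(512,174.5,240,-14)
E
```

```text
time_s: 18.1
ee_pos: [0.5084, 0.1593, 0.2627]
tcp_rot: [1.936, -2.47, -0.003]
contact_force: [0.0, -0.7, -0.2]
width: 0.0728
[ 64. 230.] 0.01 (551.0, 450.8, 165.6, 114.8, 84.12)
[302. 205.] 0.01 (509.0, 176.3, 81.7, 43.3, -13.74)
[557. 194.] 0.01 (457.1, -96.2, 187.8, 104.5, 69.43)
[24. 53.] 0.01 (731.5, 409.4, 72.0, 50.8, 69.86)
[289.  25.] 0.01 (682.9, 146.8, 59.6, 55.3, 75.89)
now [508.1 157.9 263.1] jaw yaw -103.89 tilt [-0.0038 -0.0016 -1.    ] j6 2.093 t 18.15 w 72.9 F [-0.6 -0.   0.5]
shift [-17.1   0.1  23. ] spin 0.11 norm 28.7
```

View pics/w9.png

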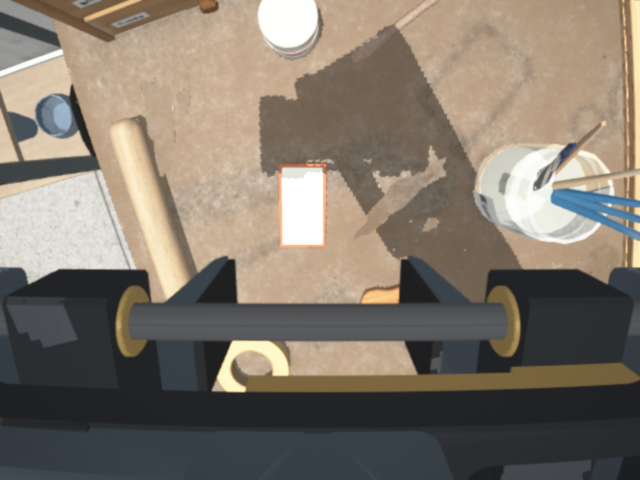

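```bash
python3 - <<'E'
from endm import *
plan(502.7,177.4,80,-14)
E
python3 -m crank '[[[-17,9,0,0,0.2],[0,0,60,0,0.2],[0,0,60,0,0.2],[0,0,60,0,0.2],[0,0,0,0,0.2],[0,0,0,0,0.2]]]'
python3 - <<'E'
from endm import *
c=viewer.capture("wrist");cv2.imwrite(f"pics/w10.png",c["frame"][:,:,::-1])
whites(c,[.01],(200,0,440,304))
plan(502.7,177.4,3,-14)
E
```

```text
now [508.1 157.9 263.1] jaw yaw -103.89 tilt [-0.0038 -0.0016 -1.    ] j6 2.093 t 18.15 w 72.9 F [-0.6 -0.   0.5]
shift [-18.1   9.3 183.1] spin 0.11 norm 184.2
time_s: 18.9
ee_pos: [0.5054, 0.1763, 0.0872]
tcp_rot: [-1.931, 2.474, -0.002]
contact_force: [1.2, -0.2, 0.4]
width: 0.0727
[317. 238.] 0.01 (509.3, 176.0, 82.6, 43.0, -13.94)
now [505.9 176.5  87.9] jaw yaw -104.04 tilt [ 0.005   0.0016 -1.    ] j6 2.13 t 18.95 w 72.5 F [0.8 0.9 0.5]
shift [ 0.2  3.7 84.9] spin -0.04 norm 84.9
```

View pics/w10.png

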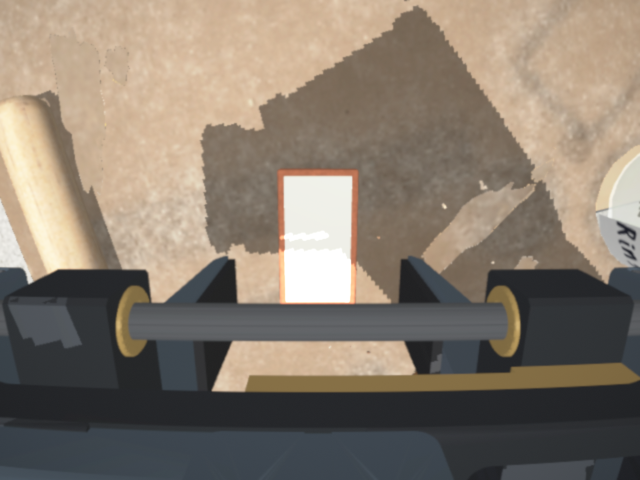

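```bash
python3 -m crank '[[[-0.3,4.5,35,0,0.2],[0,0,36,0,0.2],[0,0,0,0,0.2],[0,0,0,0,0.2],[0,0,0,0,0.2]]]'
python3 - <<'E'
from endm import *
plan(501.7,177.7,3,-14)
E
```

```text
time_s: 19.58
ee_pos: [0.5012, 0.1777, 0.0163]
tcp_rot: [-1.931, 2.473, -0.002]
contact_force: [-0.2, 0.5, -0.7]
width: 0.073
now [501.2 177.7  16.3] jaw yaw -104.02 tilt [ 0.0042  0.0013 -1.    ] j6 2.135 t 19.575 w 73.0 F [-0.2  0.5 -0.7]
shift [-0.  -0.4 13.3] spin -0.02 norm 13.3
```

```bash
python3 -m crank '[[[0,0,8,0,0.2],[0,0,5,0,0.2],[0,0,0,0,0.2],[0,0,0,0,0.7],[0,0,0,0,0.7],[0,0,0,0,0.7],[0,0,0,0,0.7],[0,0,0,0,0.7]]]' 30
python3 -m crank '[[[0,0,-20,0,0.7],[0,0,-40,0,0.7],[0,0,-60,0,0.7],[0,0,-60,0,0.7],[0,0,-60,0,0.7],[0,0,-30,0,0.7],[0,0,0,0,0.7],[0,0,0,0,0.7]]]'
python3 - <<'E'
from endm import *
c=viewer.capture("wrist"); end(c,.007); cv2.imwrite(f"pics/w11.png",c["frame"][:,:,::-1])
plan(390,-250,270,-4.45)
E
```

```text
time_s: 20.58
ee_pos: [0.4996, 0.1773, 0.0012]
tcp_rot: [-1.934, 2.476, -0.0]
contact_force: [-0.3, 0.1, -0.1]
width: 0.0497
time_s: 21.58
ee_pos: [0.4985, 0.1769, 0.2693]
tcp_rot: [1.932, -2.473, -0.002]
contact_force: [0.8, 0.5, -1.2]
width: 0.0501
end ahead of TCP: white 51.0 sides [-21.4  20.5]
yaw err in tool [0.13694047 0.2515393 ]
now [498.4 176.9 268.9] jaw yaw -104.02 tilt [-0.0043 -0.0015 -1.    ] j6 2.135 t 21.625 w 49.7 F [-0.3 -0.3 -1.4]
shift [440.4   1.8  -0. ] spin -9.57 norm 440.4
```

View pics/w11.png

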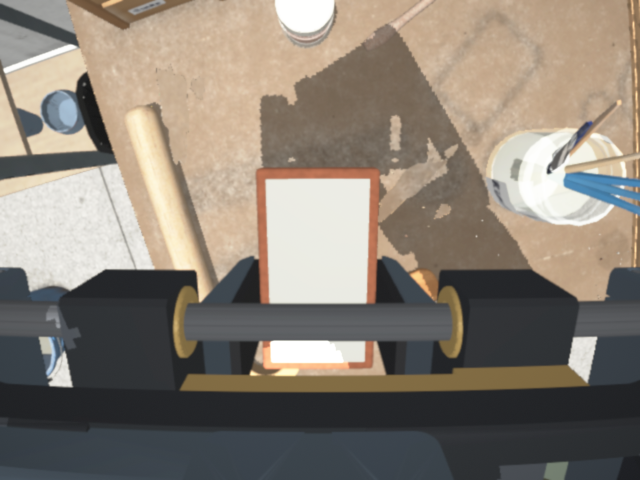

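```bash
python3 -m crank '[[[20,0,0,0,0.7],[44,0,0,0,0.7],[44,0,0,0,0.7],[44,0,0,0,0.7],[44,0,0,0,0.7],[44,0,0,0,0.7],[44,0,0,0,0.7],[44,0,0,0,0.7],[44,0,0,0,0.7],[44,0,0,0,0.7],[24,0,0,0,0.7],[0,0,0,-9.6,0.7]]]'
python3 -m crank '[[[0,0,0,0,0.7],[0,0,0,0,0.7],[0,0,0,0,0.7]]]'
python3 - <<'E'
from endm import *
c=viewer.capture("wrist"); end(c,.0088); cv2.imwrite(f"pics/w12.png",c["frame"][:,:,::-1])
plan(393.1,-248.2,100,-4.45)
E
```

```text
time_s: 23.12
ee_pos: [0.391, -0.2515, 0.27]
tcp_rot: [2.134, -2.303, -0.003]
contact_force: [0.1, 0.5, -0.3]
width: 0.0495
time_s: 23.5
ee_pos: [0.3929, -0.2494, 0.271]
tcp_rot: [2.133, -2.306, -0.0]
contact_force: [0.5, 0.0, -0.9]
width: 0.0495
end ahead of TCP: white 51.1 sides [-21.2  20.2]
yaw err in tool [0.16140928 0.22096585]
now [ 392.9 -249.4  271.1] jaw yaw -94.43 tilt [-2.e-04 -0.e+00 -1.e+00] j6 1.058 t 23.55 w 49.8 F [-0.5 -1.  -1.5]
shift [-1.200e+00 -1.000e-01  1.711e+02] spin 0.02 norm 171.1
```

View pics/w12.png

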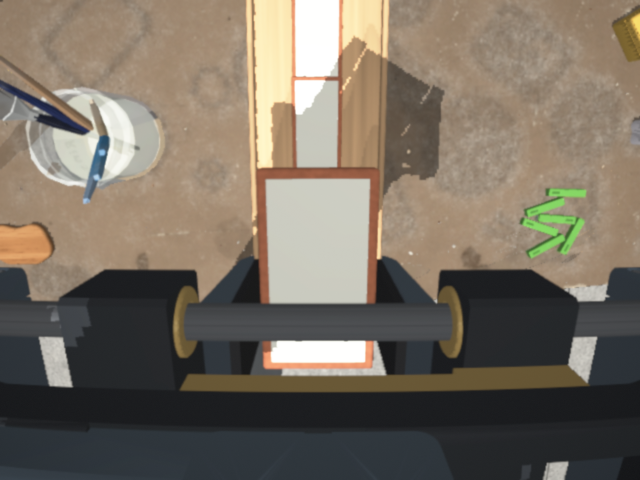

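```bash
python3 -m crank '[[[-1.2,0,50,0,0.7],[0,0,55,0,0.7],[0,0,55,0,0.7],[0,0,45,0,0.7],[0,0,30,0,0.7],[0,0,0,0,0.7],[0,0,0,0,0.7],[0,0,0,0,0.7]]]'
python3 - <<'E'
from endm import *
c=viewer.capture("wrist"); end(c,.0088); cv2.imwrite(f"pics/w13.png",c["frame"][:,:,::-1])
plan(393.1,-248.2,25,-4.45)
E
```

```text
time_s: 24.55
ee_pos: [0.3942, -0.2491, 0.0377]
tcp_rot: [-2.134, 2.305, -0.005]
contact_force: [0.9, -0.0, -1.7]
width: 0.0494
end ahead of TCP: white 51.4 sides [-21.1  20.3]
yaw err in tool [0.17598774 0.17616531]
now [ 394.1 -249.1   37.6] jaw yaw -94.41 tilt [ 0.0026 -0.0019 -1.    ] j6 1.06 t 24.6 w 49.4 F [-1.   0.7 -0.6]
shift [-0.8  1.1 12.6] spin 0.04 norm 12.7
```

View pics/w13.png

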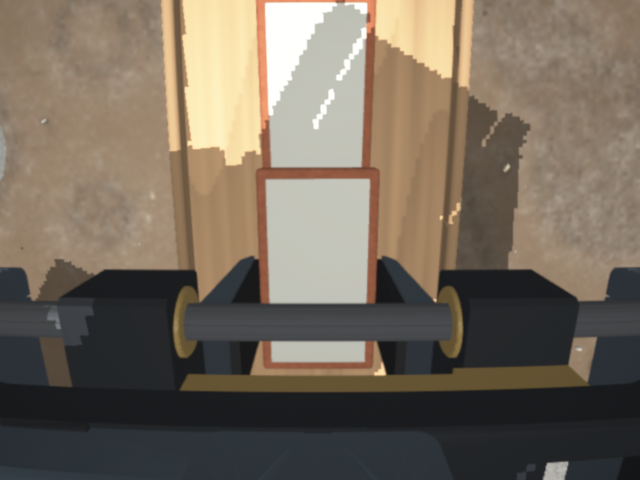

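```bash
python3 -m crank '[[[-0.4,1,7,0,0.7],[0,0,5,0,0.7],[0,0,0,0,0.7],[0,0,0,0,0.7]]]'; python3 -m crank '[[[0,0,2,0,0.7],[0,0,0,0,0.7]]]';  python3 -m crank '[[[0,0,1,0,0.7],[0,0,0,0,0.7]]]'
python3 - <<'E'
from endm import *
plan(393.1,-248.2,21,-4.45)
E
```

```text
time_s: 25.1
ee_pos: [0.3922, -0.248, 0.0241]
tcp_rot: [2.134, -2.305, -0.0]
contact_force: [-0.2, 0.6, -1.4]
width: 0.0497
time_s: 25.35
ee_pos: [0.3921, -0.248, 0.0221]
tcp_rot: [2.134, -2.305, -0.0]
contact_force: [-0.1, 0.2, -0.6]
width: 0.0495
time_s: 25.6
ee_pos: [0.3922, -0.2481, 0.0212]
tcp_rot: [-2.134, 2.305, -0.001]
contact_force: [-0.4, 0.4, -1.0]
width: 0.0494
now [ 392.2 -248.1   21.2] jaw yaw -94.41 tilt [ 3.e-04 -2.e-04 -1.e+00] j6 1.059 t 25.6 w 49.4 F [-0.4  0.4 -1. ]
shift [ 0.1 -0.9  0.2] spin 0.04 norm 0.9
```

```bash
python3 -m crank '[[[0,-0.8,0,0,0.7],[0,0,0,0,0.7],[0,0,0,0,0.7]]]' 5; python3 -m crank '[[[0,0,1,0,0.7],[0,0,1,0,0.7],[0,0,1,0,0.7],[0,0,0,0,0.7]]]';  python3 -m crank '[[[0,0,1,0,0.7],[0,0,1,0,0.7],[0,0,1,0,0.7],[0,0,0,0,0.7]]]'
python3 - <<'E'
from endm import *
c=viewer.capture("wrist"); end(c,.007);cv2.imwrite(f"pics/w14.png",c["frame"][:,:,::-1])
E
```

```text
time_s: 25.98
ee_pos: [0.3929, -0.248, 0.0212]
tcp_rot: [2.134, -2.305, 0.0]
contact_force: [-0.4, 0.8, 0.5]
width: 0.05
time_s: 26.48
ee_pos: [0.3929, -0.248, 0.0181]
tcp_rot: [2.134, -2.305, -0.0]
contact_force: [-1.0, 0.3, -0.3]
width: 0.0497
time_s: 26.98
ee_pos: [0.393, -0.2481, 0.0151]
tcp_rot: [-2.134, 2.305, -0.0]
contact_force: [-0.4, 0.3, -0.6]
width: 0.0502
end ahead of TCP: white 49.4 sides [-21.7  20.8]
yaw err in tool [ 0.92280079 -0.73983589]
```

View pics/w14.png

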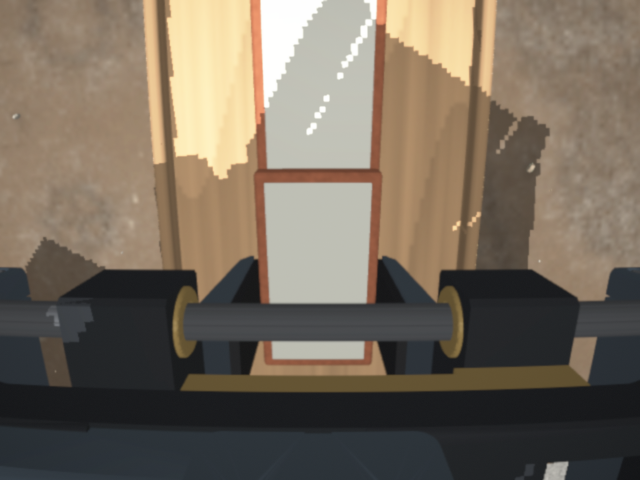

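Tilting as intended: the short tile's raised end is at row ~172, with its low end at row ~363. I'll lower slightly more, release, retreat and look.

```bash
python3 -m crank '[[[0,0,0.8,0,0.7],[0,0,0,0,0.7],[0,0,0,0,0.55],[0,0,0,0,0.3],[0,0,0,0,0.3],[0,0,-20,0,0.3],[0,0,-40,0,0.3],[0,0,-50,0,0.3],[0,20,-50,0,0.3],[0,20,-40,0,0.3],[0,0,0,0,0.3],[0,0,0,0,0.3]]]'
python3 - <<'E'
from endm import *
c=viewer.capture("wrist");cv2.imwrite(f"pics/w15.png",c["frame"][:,:,::-1])
whites(c,[.016,.026],(200,0,440,304))
c=viewer.capture("scene");cv2.imwrite(f"pics/s15.png",c["frame"][:,:,::-1])
plan(393,-248,200,-4.45)
E
```

```text
time_s: 28.52
ee_pos: [0.3528, -0.2447, 0.2138]
tcp_rot: [2.134, -2.306, -0.001]
contact_force: [-0.6, 0.1, -0.6]
width: 0.0638
[318. 157.] 0.016 (402.6, -248.3, 81.9, 42.9, -4.53)
[318. 157.] 0.026 (403.0, -248.3, 79.7, 41.7, -4.53)
[318.  62.] 0.016 (484.5, -254.8, 72.5, 43.5, -4.86)
[318.  62.] 0.026 (482.8, -254.6, 70.6, 42.4, -4.86)
now [ 352.7 -244.5  212.9] jaw yaw -94.4 tilt [-0.0023  0.0018 -1.    ] j6 1.015 t 28.625 w 64.2 F [-0.1  0.3  0. ]
shift [  0.4 -40.5  12.8] spin 0.05 norm 42.5
```

View pics/w15.png

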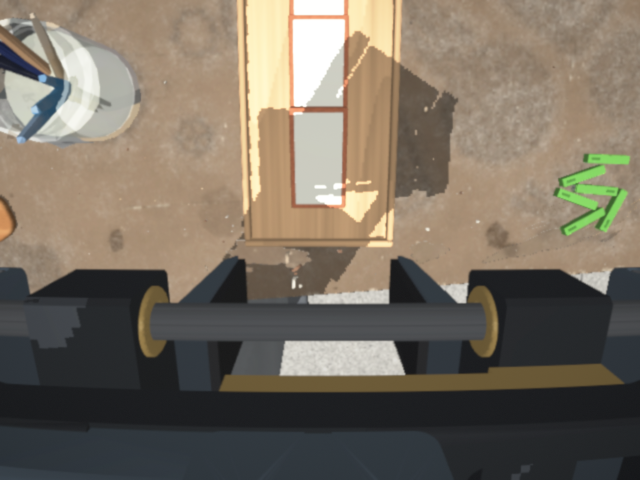

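View pics/s15.png

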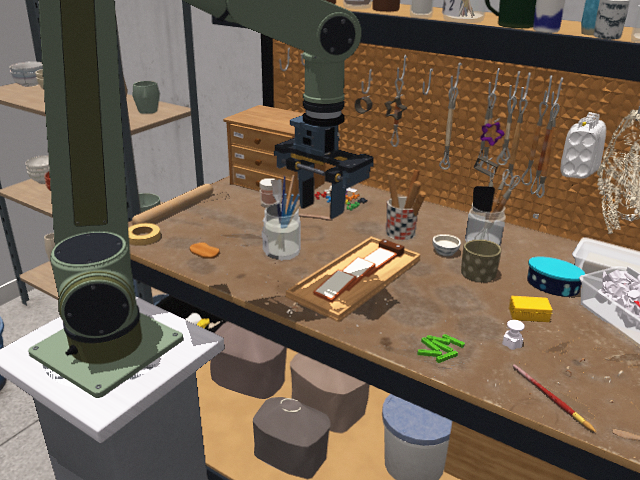

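```bash
python3 -m crank '[[[40,0,0,0,0.3],[45,0,0,0,0.3],[45,0,0,0,0.3],[45,5,0,0,0.3],[45,5,0,0,0.3],[40,5,0,0,0.3],[0,0,0,0,0.3],[0,0,0,0,0.3]]]'
python3 - <<'E'
from endm import *
c=viewer.capture("top");cv2.imwrite("pics/t16.png",c["frame"][:,:,::-1])
cv2.imwrite("pics/t16z.png",cv2.resize(c["frame"][180:330,330:480,::-1],None,fx=4,fy=4,interpolation=cv2.INTER_CUBIC))
whites(c,[.016,.022],(350,190,410,330),120,300)
whites(c,[.07],(200,150,240,200),120,200)
s=viewer.capture("scene")
cv2.imwrite("pics/s16z.png",cv2.resize(s["frame"][225:325,280:430,::-1],None,fx=5,fy=5,interpolation=cv2.INTER_CUBIC))
# world heights from depth along the row axis
for c,n in((c,"top"),(s,"scene")):
    out=[]
    for d in range(0,265,10):
        x=613.5-1-d*.997; y=-256.5-.0778*(x-500)
        # iterate for height
        z=.02
        for _ in range(4):
            u,v=np.round(proj(c,[x/1000,y/1000,z])[0]).astype(int)
            r=ray(c,[[u,v]])[0]; z=(c["origin"]+r*c["z_map"][v,u])[2]
        out.append(round(z*1000,1))
    print(n,out)
E
```

```text
time_s: 29.62
ee_pos: [0.3181, -0.5021, 0.2128]
tcp_rot: [-2.134, 2.304, 0.005]
contact_force: [-0.2, 0.2, 0.4]
width: 0.0637
[373. 288.] 0.016 (404.9, -250.2, 84.1, 43.8, -5.24)
[373. 288.] 0.022 (404.5, -249.8, 83.7, 43.6, -5.24)
[377. 238.] 0.016 (529.6, -260.2, 160.2, 44.5, -4.21)
[377. 238.] 0.022 (528.6, -259.7, 159.5, 44.3, -4.21)
[217. 171.] 0.07 (678.8, 140.6, 54.9, 51.6, 38.4)
top [np.float64(23.3), np.float64(19.9), np.float64(17.4), np.float64(21.0), np.float64(18.0), np.float64(16.3), np.float64(16.6), np.float64(16.2), np.float64(14.8), np.float64(27.1), np.float64(30.4), np.float64(26.7), np.float64(23.1), np.float64(28.5), np.float64(32.1), np.float64(28.1), np.float64(20.5), np.float64(29.0), np.float64(32.1), np.float64(25.8), np.float64(25.4), np.float64(25.4), np.float64(24.3), np.float64(16.3), np.float64(19.6), np.float64(16.8), np.float64(4.8)]
scene [np.float64(20.8), np.float64(17.8), np.float64(18.9), np.float64(18.2), np.float64(17.4), np.float64(18.2), np.float64(17.7), np.float64(30.3), np.float64(19.7), np.float64(30.1), np.float64(28.8), np.float64(28.4), np.float64(27.4), np.float64(27.4), np.float64(26.7), np.float64(21.1), np.float64(22.0), np.float64(29.7), np.float64(30.0), np.float64(27.1), np.float64(25.8), np.float64(20.5), np.float64(19.7), np.float64(21.3), np.float64(21.8), np.float64(20.4), np.float64(8.8)]
```

View pics/t16z.png

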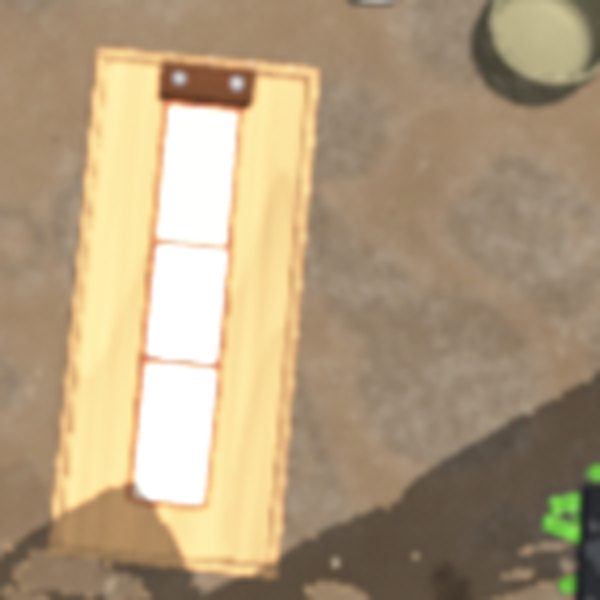

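View pics/s16z.png

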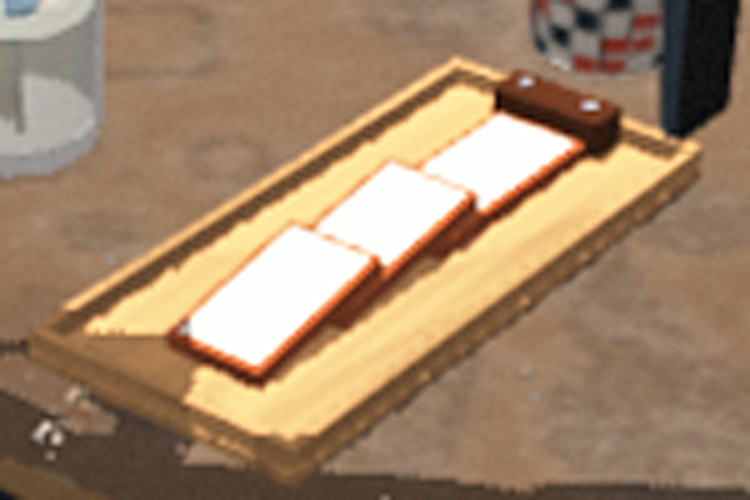

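View pics/t16.png

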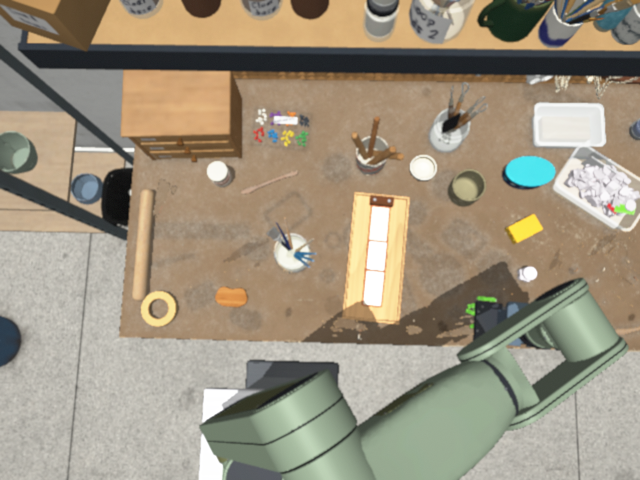

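```bash
python3 - <<'E'
from endm import *
plan(510,-257,170,-4.45)
E
python3 -m crank '[[[-20,-40,0,0,0.3],[-45,-45,0,0,0.3],[-45,-45,0,0,0.3],[-45,-45,0,0,0.3],[-45,-30,0,0,0.3],[-45,-7,0,0,0.3],[-14,0,30,0,0.3],[0,0,30,0,0.3],[0,0,0,0,0.3],[0,0,0,0,0.3],[0,0,0,0,0.3]]]'
python3 - <<'E'
from endm import *
plan(510,-257,150,-4.45)
c=viewer.capture("wrist");cv2.imwrite("pics/w17.png",c["frame"][:,:,::-1])
cv2.imwrite("pics/w17z.png",cv2.resize(c["frame"][20:170,230:430,::-1],None,fx=4,fy=4,interpolation=cv2.INTER_CUBIC))
whites(c,[.016,.026],(200,0,440,304),120,500)
E
```

```text
now [ 318.4 -501.8  213.8] jaw yaw -94.35 tilt [-6.0e-04  1.5e-03 -1.0e+00] j6 0.622 t 29.725 w 63.6 F [-0.2  0.4 -0.3]
shift [-258.5 -172.5   44.1] spin 0.1 norm 313.9
time_s: 31.1
ee_pos: [0.5475, -0.2638, 0.156]
tcp_rot: [-2.133, 2.305, -0.004]
contact_force: [0.6, 0.0, 0.2]
width: 0.064
now [ 547.5 -263.8  156. ] jaw yaw -94.43 tilt [ 0.0027 -0.0014 -1.    ] j6 1.18 t 31.1 w 64.0 F [0.6 0.  0.2]
shift [-3.9 38.   5.9] spin 0.02 norm 38.6
[313. 287.] 0.016 (497.3, -255.8, 43.3, 27.0, 85.66)
[313. 287.] 0.026 (501.0, -256.2, 41.9, 26.2, 85.66)
[313. 205.] 0.016 (563.3, -261.5, 86.9, 42.1, -4.36)
[313. 205.] 0.026 (564.9, -261.7, 84.1, 40.8, -4.36)
[244. 182.] 0.016 (578.2, -214.1, 120.0, 29.2, -6.61)
[244. 182.] 0.026 (579.3, -215.8, 116.1, 28.3, -6.61)
[426.  15.] 0.016 (694.8, -350.5, 27.3, 24.7, -2.02)
[426.  15.] 0.026 (692.2, -347.9, 26.5, 23.9, -2.02)
```

View pics/w17z.png

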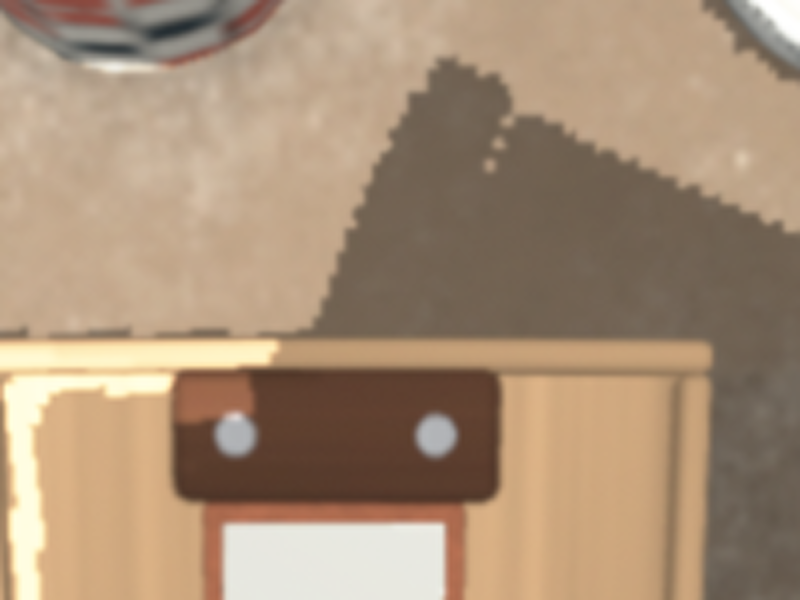

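```bash
python3 -m crank '[[[0,0,-30,0,0.3],[0,0,0,0,0.3],[0,0,0,0,0.3],[0,0,0,0,0.3]]]'; python3 -c "
from cell import env
print(env.sign_off())"
```

```text
time_s: 31.65
ee_pos: [0.5462, -0.2632, 0.1835]
tcp_rot: [2.134, -2.305, -0.002]
contact_force: [-0.0, 0.1, -0.1]
width: 0.064
the job is handed in; nothing more can be done
None
```

The three tiles are laid as an overlapping row along the middle of the tray, glazed side up. I handed the job in at about 31.7 s.

- **Long tile:** I gripped it, turned it straight and pushed it against the stop block until the wrist force read about 6.6 N. The last wrist picture shows it flat with no gap at the block and about 0.5 mm off centre.
- **Middle and short tiles:** I set each one down on the tile before, eased it over with a light grip and let go. I work out the overlaps at about 29.5 mm each, from wrist-camera and gripper positions. The low ends lie at tray-floor height.
- **Straightness:** From the wrist camera, the tiles' yaw is between -4.3° and -4.5°; the tray's is -4.45°.
- **Bystanders:** The slip jar, dotted pot and wooden rib look unmoved in the before and after pictures. I compared these by eye and did not measure them.

**Checks that disagreed:**
- The top camera put the short tile's yaw at -5.2° and its centre about 2 mm away from the wrist camera's reading. A shadow lay across that tile's end, so I relied on the wrist camera.
- Depth heights along the row were noisy by several millimetres. They confirm the leaning pattern only roughly.

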